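# File the cardboard tube samples in their storage blocks

## Task

Put away the four cardboard tube samples that stand about on the bench: stand each one upright, fully down on the floor of the plywood block whose pocket has its shape (round or square) and its size (large or small). Leave the tape roll and the glue bottle where they are.

Things in the scene. Friction and masses are not known exactly. Their poses are not given: they have to be found in the camera images.
- round_large: Large round cardboard tube: outside diameter 62 mm, wall 6 mm, 55 mm tall. Open right through at both ends, light (17 to 56 g), stiff enough to grip with 20 to 30 N across the outside. It stands upright on the bench at the start. Origin: centre of its underside, z up along its length.
- round_small: Small round cardboard tube: outside diameter 38 mm, wall 5 mm, 65 mm tall. Open right through at both ends, light (17 to 56 g), stiff enough to grip with 20 to 30 N across the outside. It stands upright on the bench at the start. Origin: centre of its underside, z up along its length.
- square_large: Large square cardboard tube: 56 x 56 mm outside, wall 5 mm, 55 mm tall; x and y point square to its flat sides. Open right through at both ends, light (17 to 56 g), stiff enough to grip with 20 to 30 N across the outside. It stands upright on the bench at the start. Origin: centre of its underside, z up along its length.
- square_small: Small square cardboard tube: 34 x 34 mm outside, wall 5 mm, 65 mm tall; x and y point square to its flat sides. Open right through at both ends, light (17 to 56 g), stiff enough to grip with 20 to 30 N across the outside. It stands upright on the bench at the start. Origin: centre of its underside, z up along its length.
- block_round_large: Storage block for the large round tube: round pocket 78 mm in diameter. A plywood block 110 x 110 x 18 mm, fixed to the bench, whose top has one 12 mm deep, black-lined pocket in the middle; pocket floor 6 mm above the bench. Origin: centre of its underside, z up. 
- block_round_small: Storage block for the small round tube: round pocket 54 mm in diameter. A plywood block 110 x 110 x 18 mm, fixed to the bench, whose top has one 12 mm deep, black-lined pocket in the middle; pocket floor 6 mm above the bench. Origin: centre of its underside, z up. 
- block_square_large: Storage block for the large square tube: square pocket 72 x 72 mm. A plywood block 110 x 110 x 18 mm, fixed to the bench, whose top has one 12 mm deep, black-lined pocket in the middle; pocket floor 6 mm above the bench. Origin: centre of its underside, z up. x and y point square to the pocket's sides.
- block_square_small: Storage block for the small square tube: square pocket 50 x 50 mm. A plywood block 110 x 110 x 18 mm, fixed to the bench, whose top has one 12 mm deep, black-lined pocket in the middle; pocket floor 6 mm above the bench. Origin: centre of its underside, z up. x and y point square to the pocket's sides.
- tape_roll: Dark brown roll of packing tape lying flat, 100 mm outside diameter, 48 mm tall, loose, to one side of the work (robot's right). Not one of the tubes; leave it. Origin: centre of its underside.
- glue_bottle: White bottle with a grey cap, 60 mm diameter, 130 mm tall, standing loose to the other side (robot's left). Leave it. Origin: centre of its underside.
Mind the look-alikes: they are no part of the job. What is shaped like the round_large but green or yellow is not meant.

How it is judged (in metres and radians):
At the end, for the whole second after the job is handed in: Each of the four tubes stands in the pocket of the block of its own shape and size: centre within 13 mm of the block's centre, underside no more than 9 mm above the block's underside (pocket floor is at 6 mm), upright within 0.08 rad, at rest (horizontal distance between round_large and block_round_large below 0.013 m and z of round_large in the frame of block_round_large below 0.009 m and angle between each of round_large, round_small, square_large, square_small's own z axis and vertical below 0.08 rad and linear speed of each of round_large, round_small, square_large, square_small below 0.02 m/s and angular speed of each of round_large, round_small, square_large, square_small below 0.2 rad/s and horizontal distance between round_small and block_round_small below 0.013 m and z of round_small in the frame of block_round_small below 0.009 m and horizontal distance between square_large and block_square_large below 0.013 m and z of square_large in the frame of block_square_large below 0.009 m and horizontal distance between square_small and block_square_small below 0.013 m and z of square_small in the frame of block_square_small below 0.009 m); the robot touches nothing.
It fails at once if the tape roll is pushed or knocked more than 15 mm from its place (distance of tape_roll from where it was at the start of the episode above 0.015 m).
It fails at once if the glue bottle is pushed or knocked more than 15 mm from its place (distance of glue_bottle from where it was at the start of the episode above 0.015 m).
It also fails if it takes over 91 s, if anything falls off the work surface, if the arm or the gripper's body presses on something with over 40 N, if the wrist force passes 120 N, or if a joint passes its speed limit or range.

## Robot

A 6-joint arm with a two-finger parallel gripper is mounted at the origin on the work surface. World frame = base frame: x ahead of the robot, y to its left, z up, the work surface at z = 0. Lengths are in mm, angles in rad, forces in N, time in s.
With the tool pointing down it reaches from about 275 to 1000 mm from the base axis. Payload 8.4 kg.
Tool frame: the origin (TCP) lies at the very end of the fingers, on their centre line; the grasp point (between the pads) lies 19 mm behind it; z points along the fingers, y is the line along which they close (so a half turn about z gives the same grasp; the last joint's range is limited). The gripper opens to 85 mm and grips with 20 to 120 N. Pads are 22 mm wide; open, the fingers measure 114 mm over their backs; the gripper's body (76 mm by 85 mm) begins 54 mm behind the grasp point. The pads swing forward as they close: fully open they stand 13 mm farther back than shut.
Start: joints at [-1.206, 0.353, 1.633, -0, 1.155, -0.002], TCP at [224.143, -583.428, 231.281] pointing down, gripper open.
Joint ranges: [-2.63, 2.63], [-0.92, 2.1], [0.06, 2.66], [-1.3, 4.44], [0, 2.69], [-3.02, 3.02]. Speed limits (rad/s): [2.22, 2.22, 2.79, 3.14, 3.14, 3.14].

## Interface

Orientations are given as [roll, pitch, yaw] about the fixed x, y, z axes, in that order (R = Rz(yaw) Ry(pitch) Rx(roll)).
In Python, from rig import sensors, grab_frame, camera_params, order gives the robot as it stands. The module is installed in compiled form; this text tells all that it offers.
- The arm moves only by the tool move_arm, never from a script. Its argument "motion" is a list of rows, each a list of 7 numbers: the turn, a rotation vector about the tool's x, y, z in parts of the range, where 1.0 means 2 pi rad, then the shift along the tool's x, y, z in a scale on which 1.0 is 0.8 m, then the finger opening in m, from 0 to 0.0854. A call has 1 to 8 rows; each row is the pose to reach, as a shift and turn from the pose commanded when the call began, along the tool's axes at that moment; what a row does not reach only later rows make up. A row lasts 1/8 s, in which the tool goes at most 62.5 mm and 10.7 degrees, less where a joint would pass 70% of its speed; a pose out of reach is approached as far as the arm can. Shift and turn numbers lie between -1 and 1, and a call with a number outside is refused. A call with a gripper value outside its range is refused whole. The fingers move at their own pace and stop on an object; "grip_force" is the grip in N (left out, the last holds). Time passes only in rows, so rows that repeat a pose let the fingers close. It gives the time, the measured TCP pose, the force, the opening and the grip force at its end, in the units of the state.
- sensors.sense(): the state, without advancing time (a new reading comes with each control period).
- grab_frame(name): name is "scene" or "top"; returns (picture, depth): 420x560x3 uint8, red, green, blue; 420x560 float32, mm along the optical axis (not along the pixel's ray), 0 where there is no reading.
- camera_params(name): a dict with "camera_matrix" (3x3 intrinsics, pixels), "world_from_camera" (4x4, takes a point from camera to world coordinates). Camera axes: x right, y down, z forward; pixel columns grow to the right and rows downward; lengths in mm; the calibration is good to about 2 mm. A picture is of the moment at which its call begins. camera_params takes no time and is no camera call.
- order.sign_off(): hands the job in; it is judged then, once.
The state is a dict: "clock": time; "qpos": joint angles; "qvel": joint speeds; "joint_efforts": joint torques, N m; "eef_pos": TCP position; "tcp_rot": TCP orientation; "contact_force": force on the tool from outside, world axes, zero at the start; "wrist_torque": the same for the moment, N m; "opening": opening from 0.0 (shut) to 1.0 (fully open); "grasp_force": force on a finger pad.
Only numpy, scipy, OpenCV 4.12 (cv2) and the standard library are available. Lean on these libraries where they do the work, as an engineer would, in place of code of your own. Each camera call takes 0.05 s, during which the arm holds its last target. There are 200 camera calls.

## Working session

There is one attempt and no reset: what is moved stays moved. The work goes in short steps, Python scripts to look and compute and a tool call to move; the robot and the scene stay as the last step left them, time stands still between calls to the robot, and variables do not carry over. Pictures are saved under pics/ and viewed, at most 14 in all, crops included, and the job is handed in when it is done.

Besides the shell and the picture viewer there is one more tool, called after "Emit:" as name(argument=value, ...), one argument or row to a line, values as JSON. move_arm: Moves the arm, as the interface text tells. Its arguments: {"type":"object","properties":{"motion":{"type":"array","items":{"type":"array","items":{"type":"number"}}},"grip_force":{"type":"number"}},"required":["motion"]}

```bash
mkdir -p pics
cat > h.py <<'E'
import numpy as np, cv2
from rig import sensors, grab_frame, camera_params, order
def ray(name,u,v,z):
    c=camera_params(name);K=np.array(c["camera_matrix"]);T=np.array(c["world_from_camera"])
    d=T[:3,:3]@np.linalg.solve(K,[u,v,1.]);o=T[:3,3]
    return o+d*(z-o[2])/d[2]
def cloud(name,depth):
    c=camera_params(name);K=np.array(c["camera_matrix"]);T=np.array(c["world_from_camera"])
    v,u=np.mgrid[:depth.shape[0],:depth.shape[1]]
    p=np.stack([u,v,np.ones_like(u)],-1)@np.linalg.inv(K).T*depth[...,None]
    return p@T[:3,:3].T+T[:3,3]
E
python3 - <<'E'
from h import *
for n in("top","scene"):
    p,d=grab_frame(n);cv2.imwrite(f"pics/{n}0.png",p[...,::-1]);np.savez(f"{n}0",p=p,d=d)
    c=camera_params(n);print(n,np.round(c["camera_matrix"],1).tolist(),np.round(c["world_from_camera"],3).tolist())
print(sensors.sense())
E
```

```text
top [[401.8, 0.0, 285.5], [0.0, 401.8, 211.6], [0.0, 0.0, 1.0]] [[0.02, -0.994, 0.111, 394.037], [-1.0, -0.018, 0.016, 4.045], [-0.014, -0.111, -0.994, 1291.557], [0.0, 0.0, 0.0, 1.0]]
scene [[409.0, 0.0, 282.1], [0.0, 409.0, 203.7], [0.0, 0.0, 1.0]] [[-0.779, 0.433, -0.454, 1057.895], [0.627, 0.532, -0.569, 650.245], [-0.005, -0.728, -0.686, 824.97], [0.0, 0.0, 0.0, 1.0]]
{'clock': 0.1, 'qpos': array([-1.20640137e+00,  3.53593642e-01,  1.63408316e+00,  6.87524906e-06,
        1.15520584e+00, -2.37340488e-03]), 'qvel': array([ 0.0005861 , -0.00191476, -0.00124619, -0.00106746,  0.00099583,
       -0.0010308 ]), 'joint_efforts': array([ 1.85014447e-03, -6.06356335e+01, -3.42819428e+01,  2.21343416e-04,
        3.99861136e-03, -7.51107507e-06]), 'eef_pos': array([ 223.98455656, -583.0100359 ,  230.61753145]), 'tcp_rot': array([-3.14030268e+00, -9.34807598e-06,  3.66765579e-01]), 'contact_force': array([ 0.5388079 , -0.23595889,  0.00771574]), 'wrist_torque': array([ 0.03304796, -0.02605133, -0.00815473]), 'grasp_force': 0.0, 'opening': 0.9993065613405622}
```

View pics/top0.png

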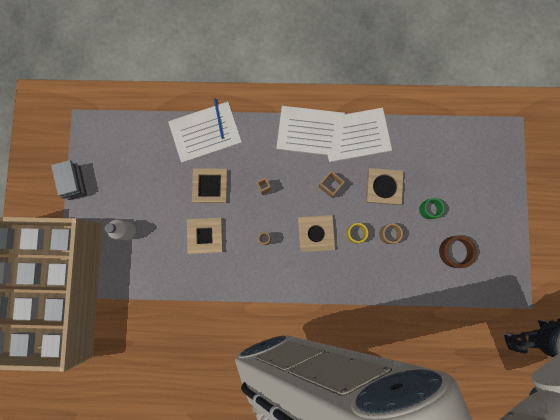

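View pics/scene0.png

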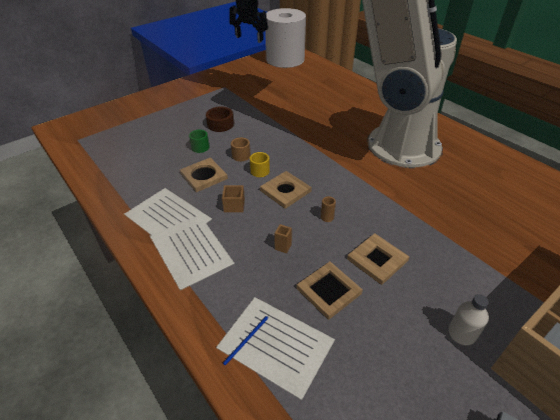

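The top view shows these blocks: square_large (210,186), square_small (205,236), round_small (316,233) and round_large (385,187). The tubes are square_small (264,186), round_small (264,239) and square_large (332,184).

Three things are shaped like round_large: yellow (358,233), green (432,208) and cardboard brown (392,233). The brown one fits, since cardboard is named and yellow and green are ruled out. I'll confirm it in a crop while measuring.

```bash
cat >> h.py <<'E'
def meas(P,uv,zlo,zhi,r):
    v,u=np.mgrid[:420,:560]
    m=(np.hypot(u-uv[0],v-uv[1])<r)&(P[...,2]>zlo)&(P[...,2]<zhi)
    q=P[m][:,:2].astype(np.float32)
    (c,s,a)=cv2.minAreaRect(q);(cc,cr)=cv2.minEnclosingCircle(q)
    return f"n={m.sum()} rect c={np.round(c,1)} size={np.round(s,1)} ang={a:.1f} circ c={np.round(cc,1)} r={cr:.1f} zmax={np.median(P[m][:,2]):.1f}"
E
python3 - <<'E'
from h import *
z=np.load("top0.npz");P=cloud("top",z["d"])
for n,uv,h in(("SS",(264,186),65),("RS",(264,239),65),("SL",(332,184),55),("RL",(392,233),55),("yellow",(358,233),55),("green",(432,208),55)):
    print(n,meas(P,uv,h-8,h+8,17))
for n,uv in(("bSL",(210,186)),("bSS",(205,236)),("bRS",(316,233)),("bRL",(385,187))):
    print(n,meas(P,uv,13,24,24 if 0 else 28))
for n,uv in(("tape",(458,251)),("glue",(118,230))): print(n,meas(P,uv,30,140,24))
# pocket by darkness
g=z["p"].max(2)
for n,uv in(("bSL",(210,186)),("bSS",(205,236)),("bRS",(316,233)),("bRL",(385,187))):
    v,u=np.mgrid[:420,:560];m=(np.hypot(u-uv[0],v-uv[1])<16)&(g<45)
    c=np.argwhere(m);print(n,len(c),np.round(ray("top",*((c.max(0)+c.min(0))/2)[::-1],18),1))
c=z["p"][165:265,180:450,::-1];cv2.imwrite("pics/crop.png",cv2.resize(c,None,fx=2.9,fy=2.9,interpolation=cv2.INTER_CUBIC))
E
```

```text
SS n=68 rect c=[615.8  95.2] size=[33.9 33.3] ang=27.8 circ c=[615.7  94.6] r=22.5 zmax=65.1
RS n=55 rect c=[450.3  89.4] size=[33.7 34.1] ang=0.8 circ c=[449.7  88.6] r=18.7 zmax=65.2
SL n=121 rect c=[ 626.4 -117.9] size=[55.7 56.4] ang=50.7 circ c=[ 625.9 -117.4] r=38.5 zmax=55.5
RL n=131 rect c=[ 473.1 -305.2] size=[59.9 60. ] ang=42.6 circ c=[ 472.2 -305.3] r=30.7 zmax=54.3
yellow n=119 rect c=[ 471.6 -198.5] size=[58.8 58.6] ang=0.2 circ c=[ 472.2 -199.3] r=30.9 zmax=54.5
green n=126 rect c=[ 553.8 -433.5] size=[58.8 60.1] ang=27.3 circ c=[ 554.1 -433.1] r=31.1 zmax=54.1
bSL n=666 rect c=[618.3 272.2] size=[111.3 111. ] ang=0.1 circ c=[619.  272.1] r=76.0 zmax=18.4
bSS n=950 rect c=[456.4 282. ] size=[110.  111.6] ang=3.8 circ c=[456.8 282.2] r=75.1 zmax=18.6
bRS n=953 rect c=[470.  -73.2] size=[110.1 110.5] ang=4.7 circ c=[470.2 -73.7] r=76.6 zmax=18.2
bRL n=720 rect c=[ 625.5 -291.6] size=[111.4 111.3] ang=86.7 circ c=[ 626.  -291.6] r=76.2 zmax=18.1
tape n=474 rect c=[ 421.1 -513.1] size=[ 98.4 100.3] ang=26.9 circ c=[ 421.7 -512.8] r=51.4 zmax=47.0
glue n=472 rect c=[466.  563.4] size=[ 57.4 116.1] ang=1.8 circ c=[462.5 565.7] r=60.5 zmax=88.5
bSL 418 [616.4 272.6  18. ]
bSS 201 [453.6 281.9  18. ]
bRS 200 [468.2 -71.8  18. ]
bRL 396 [ 622.8 -289.1   18. ]
```

View pics/crop.png

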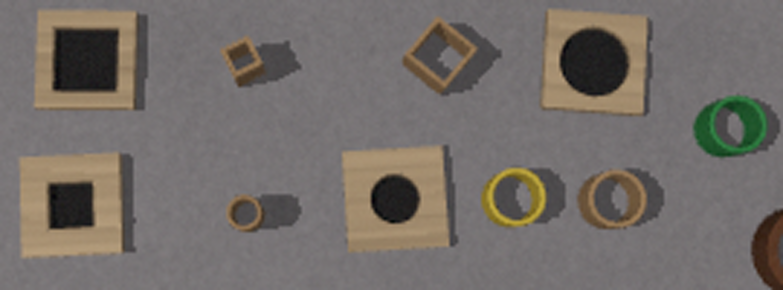

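The crop confirms it: the cardboard-brown ring (crop 613,198; top 392,233) is round_large, and the yellow and green rings are look-alikes. Measured sizes and heights all match the description. I'll move above round_large first.

```bash
cat > go.py <<'E'
import sys
from h import *
x,y,z,yaw=map(float,sys.argv[1:5]); s=sensors.sense();p=s["eef_pos"];r=s["tcp_rot"];psi=r[2]
dx,dy,dz=x-p[0],y-p[1],z-p[2];c,n=np.cos(psi),np.sin(psi)
print("t",s["clock"],"at",p.round(1),r.round(3),"open",s["opening"],"grip",s["grasp_force"])
print("turn z %.3f shift %.4f %.4f %.4f"%(psi-np.deg2rad(yaw),(c*dx+n*dy)/1e3,(n*dx-c*dy)/1e3,-dz/1e3))
E
python3 go.py 472.5 -305.3 110 0
```

```text
t 0.1 at [ 224.  -583.   230.6] [-3.14  -0.     0.367] open 0.9993065613405622 grip 0.0
turn z 0.367 shift 0.3316 -0.1701 0.1206
```

The manual's scale: shifts go in shares of 0.8 m and turns go in shares of 2 pi rad. Converting my numbers, 0.3316 m / 0.8 = 0.4145, -0.1705 m / 0.8 = -0.2131, 0.367 rad / 6.2832 = 0.0584.

Emit:
move_arm(
  motion=[
    [0,0,0.0584,0.4145,-0.2131,0.1513,0.085],
    [0,0,0.0584,0.4145,-0.2131,0.1513,0.085],
    [0,0,0.0584,0.4145,-0.2131,0.1513,0.085],
    [0,0,0.0584,0.4145,-0.2131,0.1513,0.085],
    [0,0,0.0584,0.4145,-0.2131,0.1513,0.085],
    [0,0,0.0584,0.4145,-0.2131,0.1513,0.085],
    [0,0,0.0584,0.4145,-0.2131,0.1513,0.085],
    [0,0,0.0584,0.4145,-0.2131,0.1513,0.085],
  ],
  grip_force=25,
)

```text
clock: 1.1
eef_pos: [472.6, -304.7, 109.8]
tcp_rot: [-3.141, 0.001, 0.002]
contact_force: [-1.0, -0.3, 0.2]
opening: 0.998
grasp_force: 0.0
```

Scaled: 0.092 m / 0.8 = 0.115, 0.08 m / 0.8 = 0.1.

Emit:
move_arm(
  motion=[
    [0,0,0,0,0,0.0625,0.085],
    [0,0,0,0,0,0.1,0.085],
    [0,0,0,0,0,0.115,0.085],
    [0,0,0,0,0,0.115,0.055],
    [0,0,0,0,0,0.115,0.05],
    [0,0,0,0,0,0.115,0.05],
    [0,0,0,0,0,0.115,0.05],
    [0,0,0,0,0,0.115,0.05],
  ],
)

```text
clock: 2.1
eef_pos: [473.2, -305.9, 19.3]
tcp_rot: [3.141, -0.001, 0.0]
contact_force: [-0.9, -2.0, 6.7]
opening: 0.725
grasp_force: 27.8
```

Emit:
move_arm(
  motion=[
    [0,0,0,0,0,-0.0375,0.05],
    [0,0,0,0.025,0,-0.0688,0.05],
    [0,0,0,0.075,-0.0063,-0.075,0.05],
    [0,0,0,0.1313,-0.0125,-0.075,0.05],
    [0,0,0,0.175,-0.0175,-0.075,0.05],
    [0,0,0,0.1906,-0.0175,-0.075,0.05],
    [0,0,0,0.1906,-0.0175,-0.075,0.05],
    [0,0,0,0.1906,-0.0175,-0.075,0.05],
  ],
)

```text
clock: 3.1
eef_pos: [623.5, -291.4, 78.0]
tcp_rot: [-3.141, 0.001, -0.001]
contact_force: [-0.9, -0.3, -0.2]
opening: 0.728
grasp_force: 27.8
```

```bash
python3 - <<'E'
from h import *
p,d=grab_frame("scene");cv2.imwrite("pics/s1.png",cv2.resize(p[60:260,100:370,::-1],None,fx=2.9,fy=2.9))
E
python3 go.py 625.5 -291.6 24 0
```

```text
t 3.15 at [ 623.6 -291.5   78.1] [-3.141e+00  1.000e-03 -1.000e-03] open 0.7310349245987412 grip 27.762744007632136
turn z -0.001 shift 0.0019 0.0001 0.0541
```

View pics/s1.png

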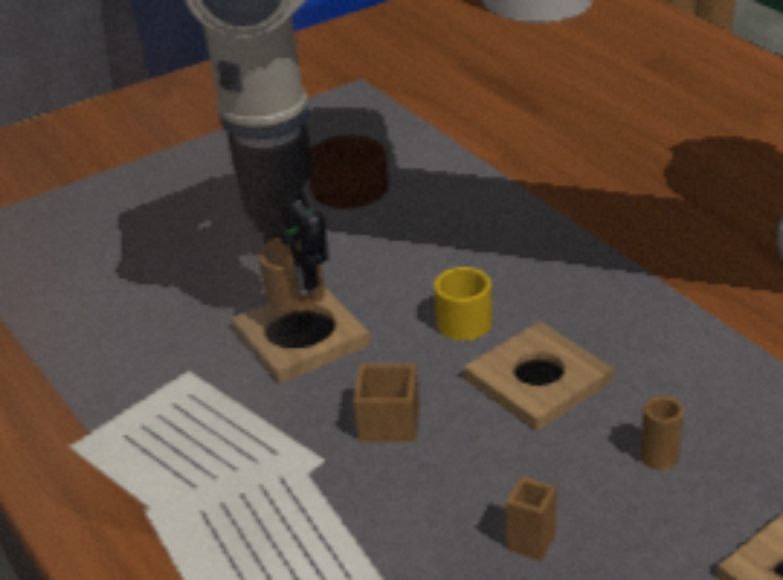

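The brown tube is held upright (crop 285,275) over the round_large pocket (crop 300,328). Next I lower, release and rise.

Emit:
move_arm(
  motion=[
    [0,0,0,0.0013,0,0.0313,0.05],
    [0,0,0,0.0013,0,0.0525,0.05],
    [0,0,0,0.0013,0,0.0625,0.05],
    [0,0,0,0.0013,0,0.0669,0.05],
    [0,0,0,0.0013,0,0.0669,0.05],
    [0,0,0,0.0013,0,0.0669,0.085],
    [0,0,0,0.0013,0,0.0669,0.085],
    [0,0,0,0.0013,0,0.0669,0.085],
  ],
)

```text
clock: 4.15
eef_pos: [626.1, -291.4, 24.8]
tcp_rot: [3.142, -0.0, -0.0]
contact_force: [0.4, -1.1, 0.2]
opening: 0.994
grasp_force: 0.0
```

```bash
python3 go.py 626 -117.7 110 50.7
```

```text
t 4.15 at [ 626.1 -291.4   24.8] [ 3.142 -0.    -0.   ] open 0.9940341424388661 grip 0.0
turn z -0.885 shift -0.0002 -0.1737 -0.0852
```

Scaled: -0.1737 m / 0.8 = -0.2171, -0.085 m / 0.8 = -0.1063, -0.885 rad / 6.2832 = -0.1409.

Emit:
move_arm(
  motion=[
    [0,0,0,0,0,-0.05,0.085],
    [0,0,0,0,0,-0.1063,0.085],
    [0,0,-0.1409,0,-0.2171,-0.1063,0.085],
    [0,0,-0.1409,0,-0.2171,-0.1063,0.085],
    [0,0,-0.1409,0,-0.2171,-0.1063,0.085],
    [0,0,-0.1409,0,-0.2171,-0.1063,0.085],
    [0,0,-0.1409,0,-0.2171,-0.1063,0.085],
    [0,0,-0.1409,0,-0.2171,-0.1063,0.085],
  ],
)

```text
clock: 5.15
eef_pos: [626.1, -117.5, 109.8]
tcp_rot: [-3.142, -0.0, 0.884]
contact_force: [-0.6, 0.1, -0.1]
opening: 0.993
grasp_force: 0.0
```

```bash
python3 go.py 626 -117.7 18 50.7;  python3 - <<'E'
from h import *
p,d=grab_frame("top");P=cloud("top",d);print(meas(P,(387,182),42,75,17))
E
```

```text
t 5.15 at [ 626.1 -117.5  109.8] [-3.142 -0.     0.884] open 0.9933238754968969 grip 0.0
turn z -0.001 shift -0.0002 0.0001 0.0918
n=104 rect c=[ 624.7 -301.8] size=[42.7 60.1] ang=88.7 circ c=[ 625.2 -292.8] r=30.6 zmax=59.7
```

Round_large is seated: its top is at about 60 (6+55 expected) and it is centred. Now square_large.

Scaled: 0.092 m / 0.8 = 0.115, 0.08 m / 0.8 = 0.1.

Emit:
move_arm(
  motion=[
    [0,0,0,0,0,0.0625,0.085],
    [0,0,0,0,0,0.1,0.085],
    [0,0,0,0,0,0.115,0.085],
    [0,0,0,0,0,0.115,0.05],
    [0,0,0,0,0,0.115,0.045],
    [0,0,0,0,0,0.115,0.045],
    [0,0,0,0,0,0.115,0.045],
    [0,0,0,0,0,0.115,0.045],
  ],
)

```text
clock: 6.2
eef_pos: [626.9, -117.8, 19.0]
tcp_rot: [3.14, -0.001, 0.885]
contact_force: [-0.2, -0.2, 6.7]
opening: 0.651
grasp_force: 28.1
```

```bash
python3 go.py 618.3 272.2 78 90
```

```text
t 6.2 at [ 626.9 -117.8   19. ] [ 3.14e+00 -1.00e-03  8.85e-01] open 0.6512154701767894 grip 28.0522558093071
turn z -0.686 shift 0.2963 -0.2538 -0.0590
```

Scaled: 0.21 m / 0.8 = 0.2625, -0.11 m / 0.8 = -0.1375, -0.686 rad / 6.2832 = -0.1092.

Emit:
move_arm(
  motion=[
    [0,0,0,0,0,-0.05,0.045],
    [0,0,0,0,0,-0.1063,0.045],
    [0,0,-0.0159,0.025,-0.0213,-0.1375,0.045],
    [0,0,-0.0398,0.0688,-0.0588,-0.1375,0.045],
    [0,0,-0.0637,0.1188,-0.1013,-0.1375,0.045],
    [0,0,-0.0875,0.1688,-0.145,-0.1375,0.045],
    [0,0,-0.1092,0.2188,-0.1875,-0.1375,0.045],
    [0,0,-0.1092,0.2625,-0.225,-0.1375,0.045],
  ],
)

```text
clock: 7.2
eef_pos: [619.6, 160.8, 128.1]
tcp_rot: [3.141, -0.0, 1.573]
contact_force: [0.3, -0.3, -0.2]
opening: 0.645
grasp_force: 27.2
```

```bash
python3 go.py 618.3 272.2 78 90
```

```text
t 7.2 at [619.6 160.8 128.1] [ 3.141 -0.     1.573] open 0.6451813547954415 grip 27.17233121395111
turn z 0.002 shift 0.1114 -0.0010 0.0501
```

Emit:
move_arm(
  motion=[
    [0,0,0,0.05,-0.0013,0,0.045],
    [0,0,0,0.1063,-0.0013,0.0125,0.045],
    [0,0,0,0.1413,-0.0013,0.0375,0.045],
    [0,0,0,0.1413,-0.0013,0.0625,0.045],
    [0,0,0,0.1413,-0.0013,0.0625,0.045],
    [0,0,0,0.1413,-0.0013,0.0625,0.045],
  ],
)

```text
clock: 7.95
eef_pos: [619.1, 270.8, 78.2]
tcp_rot: [3.142, 0.0, 1.57]
contact_force: [-0.1, 0.6, -0.4]
opening: 0.656
grasp_force: 27.2
```

```bash
python3 go.py 618.3 272.2 24.5 90
```

```text
t 7.95 at [619.1 270.8  78.2] [3.142 0.    1.57 ] open 0.6560788789028635 grip 27.18769758939743
turn z -0.001 shift 0.0014 -0.0008 0.0537
```

Scaled: 0.0535 m / 0.8 = 0.0669, 0.05 m / 0.8 = 0.0625.

Emit:
move_arm(
  motion=[
    [0,0,0,0.0006,-0.0006,0.0313,0.045],
    [0,0,0,0.0006,-0.0006,0.0525,0.045],
    [0,0,0,0.0006,-0.0006,0.0625,0.045],
    [0,0,0,0.0006,-0.0006,0.0669,0.045],
    [0,0,0,0.0006,-0.0006,0.0669,0.045],
    [0,0,0,0.0006,-0.0006,0.0669,0.085],
    [0,0,0,0.0006,-0.0006,0.0669,0.085],
    [0,0,0,0.0006,-0.0006,0.0669,0.085],
  ],
)

```text
clock: 8.95
eef_pos: [618.4, 272.4, 24.4]
tcp_rot: [3.141, -0.0, 1.571]
contact_force: [-0.4, 0.2, -0.4]
opening: 0.993
grasp_force: 0.0
```

```bash
python3 go.py 615.8 95 130 27.8
```

```text
t 8.95 at [618.4 272.4  24.4] [ 3.141 -0.     1.571] open 0.9926066049340951 grip 0.0
turn z 1.086 shift -0.1774 -0.0026 -0.1056
```

Scaled: -0.1774 m / 0.8 = -0.2218, -0.1056 m / 0.8 = -0.132, -0.485 rad / 6.2832 = -0.0772.

Emit:
move_arm(
  motion=[
    [0,0,0,0,0,-0.0563,0.085],
    [0,0,0,0,0,-0.125,0.085],
    [0,0,-0.0772,-0.2218,-0.0033,-0.132,0.085],
    [0,0,-0.0772,-0.2218,-0.0033,-0.132,0.085],
    [0,0,-0.0772,-0.2218,-0.0033,-0.132,0.085],
    [0,0,-0.0772,-0.2218,-0.0033,-0.132,0.085],
    [0,0,-0.0772,-0.2218,-0.0033,-0.132,0.085],
    [0,0,-0.0772,-0.2218,-0.0033,-0.132,0.085],
  ],
)

```text
clock: 9.95
eef_pos: [615.8, 96.2, 129.8]
tcp_rot: [3.141, -0.0, 2.056]
contact_force: [0.0, 0.6, -0.6]
opening: 0.995
grasp_force: 0.0
```

```bash
python3 go.py 615.8 95 25 117.8;  python3 - <<'E'
from h import *
p,d=grab_frame("top");P=cloud("top",d);print(meas(P,(209,181),42,75,20))
E
```

```text
t 9.95 at [615.8  96.2 129.8] [ 3.141 -0.     2.056] open 0.9950001590848274 grip 0.0
turn z 0.000 shift -0.0011 -0.0006 0.1048
n=150 rect c=[618.  272.2] size=[55.3 54. ] ang=0.6 circ c=[617.9 272. ] r=37.7 zmax=60.4
```

Square_large is seated: top at 60.4 and centred. Now square_small.

Scaled: 0.105 m / 0.8 = 0.1313, 0.09 m / 0.8 = 0.1125.

Emit:
move_arm(
  motion=[
    [0,0,0,0,0,0.0625,0.085],
    [0,0,0,0,0,0.1125,0.085],
    [0,0,0,0,0,0.1313,0.085],
    [0,0,0,0,0,0.1313,0.06],
    [0,0,0,0,0,0.1313,0.035],
    [0,0,0,0,0,0.1313,0.023],
    [0,0,0,0,0,0.1313,0.023],
    [0,0,0,0,0,0.1313,0.023],
  ],
)

```text
clock: 11.0
eef_pos: [616.9, 95.2, 26.6]
tcp_rot: [3.139, 0.001, 2.056]
contact_force: [-0.7, 0.8, 6.3]
opening: 0.392
grasp_force: 26.9
```

```bash
python3 go.py 456.4 282.1 85 93.8
```

```text
t 11.0 at [616.9  95.2  26.6] [3.139e+00 1.000e-03 2.056e+00] open 0.3924211116427976 grip 26.852969527244568
turn z 0.419 shift 0.2402 -0.0549 -0.0584
```

Scaled: 0.2405 m / 0.8 = 0.3006, -0.06 m / 0.8 = -0.075, 0.419 rad / 6.2832 = 0.0667.

Emit:
move_arm(
  motion=[
    [0,0,0,0,0,-0.0438,0.023],
    [0,0,0.008,0.025,-0.0063,-0.075,0.023],
    [0,0,0.0239,0.075,-0.0175,-0.075,0.023],
    [0,0,0.0398,0.1313,-0.03,-0.075,0.023],
    [0,0,0.0557,0.1875,-0.0425,-0.075,0.023],
    [0,0,0.0667,0.2438,-0.0563,-0.075,0.023],
    [0,0,0.0667,0.285,-0.065,-0.075,0.023],
    [0,0,0.0667,0.3006,-0.0694,-0.075,0.023],
  ],
)

```text
clock: 12.0
eef_pos: [453.7, 283.0, 85.5]
tcp_rot: [3.141, -0.0, 1.639]
contact_force: [-0.5, -0.2, -0.7]
opening: 0.398
grasp_force: 26.1
```

Emit:
move_arm(
  motion=[
    [0,0,0,0,0,0,0.023],
    [0,0,0,0,0,0,0.023],
  ],
)

```text
clock: 12.25
eef_pos: [455.3, 281.2, 85.1]
tcp_rot: [3.141, -0.0, 1.636]
contact_force: [0.7, -0.5, -0.6]
opening: 0.397
grasp_force: 26.1
```

```bash
python3 go.py 456.4 282.1 31.5 93.8
```

```text
t 12.25 at [455.3 281.2  85.1] [ 3.141 -0.     1.636] open 0.39684630971451984 grip 26.070356369018555
turn z -0.001 shift 0.0008 0.0012 0.0536
```

Scaled: 0.0535 m / 0.8 = 0.0669, 0.001 m / 0.8 = 0.0013.

Emit:
move_arm(
  motion=[
    [0,0,0,0.0006,0.0013,0.0313,0.023],
    [0,0,0,0.0006,0.0013,0.0525,0.023],
    [0,0,0,0.0006,0.0013,0.0625,0.023],
    [0,0,0,0.0006,0.0013,0.0669,0.023],
    [0,0,0,0.0006,0.0013,0.0669,0.023],
    [0,0,0,0.0006,0.0013,0.0669,0.07],
    [0,0,0,0.0006,0.0013,0.0669,0.085],
    [0,0,0,0.0006,0.0013,0.0669,0.085],
  ],
)

```text
clock: 13.25
eef_pos: [455.6, 282.4, 31.4]
tcp_rot: [3.141, -0.0, 1.637]
contact_force: [0.6, -0.8, 0.1]
opening: 0.992
grasp_force: 0.0
```

```bash
python3 go.py 450 89 130 93.8
```

```text
t 13.25 at [455.6 282.4  31.4] [ 3.141 -0.     1.637] open 0.9918566524829061 grip 0.0
turn z -0.000 shift -0.1926 -0.0183 -0.0986
```

Scaled: -0.1926 m / 0.8 = -0.2408, -0.0986 m / 0.8 = -0.1233.

Emit:
move_arm(
  motion=[
    [0,0,0,0,0,-0.0563,0.085],
    [0,0,0,0,0,-0.1188,0.085],
    [0,0,0,-0.2408,-0.0229,-0.1233,0.085],
    [0,0,0,-0.2408,-0.0229,-0.1233,0.085],
    [0,0,0,-0.2408,-0.0229,-0.1233,0.085],
    [0,0,0,-0.2408,-0.0229,-0.1233,0.085],
    [0,0,0,-0.2408,-0.0229,-0.1233,0.085],
    [0,0,0,-0.2408,-0.0229,-0.1233,0.085],
  ],
)

```text
clock: 14.25
eef_pos: [450.2, 90.1, 130.0]
tcp_rot: [3.141, -0.0, 1.638]
contact_force: [0.1, -0.1, 1.2]
opening: 0.996
grasp_force: 0.0
```

```bash
python3 go.py 450 89 25 93.8;  python3 - <<'E'
from h import *
p,d=grab_frame("top");P=cloud("top",d);print(meas(P,(203,232),52,85,20))
E
```

```text
t 14.25 at [450.2  90.1 130. ] [ 3.141 -0.     1.638] open 0.995801599369652 grip 0.0
turn z 0.001 shift -0.0011 -0.0002 0.1050
n=94 rect c=[455.7 281.8] size=[33.9 33.9] ang=2.2 circ c=[455.7 282.1] r=23.3 zmax=70.7
```

Square_small is seated: top at 70.7 and centred. The last tube is round_small.

Scaled: 0.105 m / 0.8 = 0.1313, 0.09 m / 0.8 = 0.1125.

Emit:
move_arm(
  motion=[
    [0,0,0,0,0,0.0625,0.085],
    [0,0,0,0,0,0.1125,0.085],
    [0,0,0,0,0,0.1313,0.085],
    [0,0,0,0,0,0.1313,0.06],
    [0,0,0,0,0,0.1313,0.035],
    [0,0,0,0,0,0.1313,0.027],
    [0,0,0,0,0,0.1313,0.027],
    [0,0,0,0,0,0.1313,0.027],
  ],
)

```text
clock: 15.3
eef_pos: [451.0, 89.3, 26.4]
tcp_rot: [3.139, -0.001, 1.637]
contact_force: [-1.1, 2.3, 7.6]
opening: 0.448
grasp_force: 24.8
```

```bash
python3 go.py 470 -73.3 85 93.8
```

```text
t 15.3 at [451.   89.3  26.4] [ 3.139e+00 -1.000e-03  1.637e+00] open 0.44770179612532784 grip 24.807259887456894
turn z -0.001 shift -0.1635 0.0083 -0.0586
```

Scaled: -0.1635 m / 0.8 = -0.2044, 0.001 m / 0.8 = 0.0013.

Emit:
move_arm(
  motion=[
    [0,0,0,0,0,-0.0438,0.027],
    [0,0,0,-0.025,0.0013,-0.075,0.027],
    [0,0,0,-0.075,0.0038,-0.075,0.027],
    [0,0,0,-0.125,0.0063,-0.075,0.027],
    [0,0,0,-0.175,0.0088,-0.075,0.027],
    [0,0,0,-0.2044,0.0113,-0.075,0.027],
    [0,0,0,-0.2044,0.0113,-0.075,0.027],
    [0,0,0,-0.2044,0.0113,-0.075,0.027],
  ],
)

```text
clock: 16.3
eef_pos: [469.6, -73.2, 85.4]
tcp_rot: [3.141, -0.0, 1.636]
contact_force: [-0.6, -0.4, -0.2]
opening: 0.452
grasp_force: 25.4
```

```bash
python3 go.py 470 -73.3 31.5 93.8
```

```text
t 16.3 at [469.6 -73.2  85.4] [ 3.141 -0.     1.636] open 0.45227137995165817 grip 25.404147505760193
turn z -0.001 shift -0.0002 0.0004 0.0539
```

Scaled: 0.0535 m / 0.8 = 0.0669, 0.05 m / 0.8 = 0.0625.

Emit:
move_arm(
  motion=[
    [0,0,0,0,0,0.0313,0.027],
    [0,0,0,0,0,0.0525,0.027],
    [0,0,0,0,0,0.0625,0.027],
    [0,0,0,0,0,0.0669,0.027],
    [0,0,0,0,0,0.0669,0.027],
    [0,0,0,0,0,0.0669,0.07],
    [0,0,0,0,0,0.0669,0.085],
    [0,0,0,0,0,0.0669,0.085],
  ],
)

```text
clock: 17.3
eef_pos: [469.8, -73.5, 31.6]
tcp_rot: [3.141, 0.0, 1.637]
contact_force: [0.2, -0.4, 0.9]
opening: 0.996
grasp_force: 0.0
```

Scaled: -0.2 m / 0.8 = -0.25, -0.15 m / 0.8 = -0.1875.

Emit:
move_arm(
  motion=[
    [0,0,0,0,0,-0.0563,0.085],
    [0,0,0,0,0,-0.125,0.085],
    [0,0,0,0.15,0,-0.1875,0.085],
    [0,0,0,0.15,0.125,-0.25,0.085],
    [0,0,0,0.15,0.125,-0.25,0.085],
    [0,0,0,0.15,0.125,-0.25,0.085],
    [0,0,0,0.15,0.125,-0.25,0.085],
    [0,0,0,0.15,0.125,-0.25,0.085],
  ],
)

```text
clock: 18.3
eef_pos: [559.6, 51.9, 230.0]
tcp_rot: [-3.138, 0.0, 1.636]
contact_force: [0.0, -0.1, -0.5]
opening: 0.995
grasp_force: 0.0
```

```bash
python3 go.py 470 -73.3 231 93.8
python3 - <<'E'
from h import *
p,d=grab_frame("top");P=cloud("top",d)
for n,uv,h in(("RS",(315,229),71),("RL",(387,182),61),("SL",(209,181),61),("SS",(203,232),71)):print(n,meas(P,uv,h-12,h+12,19))
print("tape",meas(P,(458,251),30,140,24));print("glue",meas(P,(118,230),30,140,24))
p,d=grab_frame("scene");cv2.imwrite("pics/end.png",p[...,::-1])
E
```

```text
t 18.3 at [559.6  51.9 230. ] [-3.138  0.     1.636] open 0.994556403921768 grip 0.0
turn z -0.001 shift -0.1191 -0.0976 -0.0010
RS n=61 rect c=[468.9 -73.8] size=[36.5 34.7] ang=45.8 circ c=[469.3 -73.6] r=18.8 zmax=71.4
RL n=143 rect c=[ 624.6 -291.5] size=[58.9 60.9] ang=45.3 circ c=[ 626.2 -291.3] r=31.6 zmax=59.6
SL n=146 rect c=[618.4 271.5] size=[55.7 56.7] ang=1.2 circ c=[619.1 271. ] r=38.5 zmax=60.3
SS n=88 rect c=[455.8 282.1] size=[33.9 34.2] ang=1.5 circ c=[455.9 282.9] r=23.4 zmax=70.7
tape n=473 rect c=[ 420.9 -512.9] size=[98.6 98.9] ang=70.2 circ c=[ 420.4 -512.6] r=50.9 zmax=47.0
glue n=479 rect c=[465.1 563.7] size=[ 57.8 115.9] ang=3.6 circ c=[464.2 565.3] r=59.8 zmax=87.8
```

View pics/end.png

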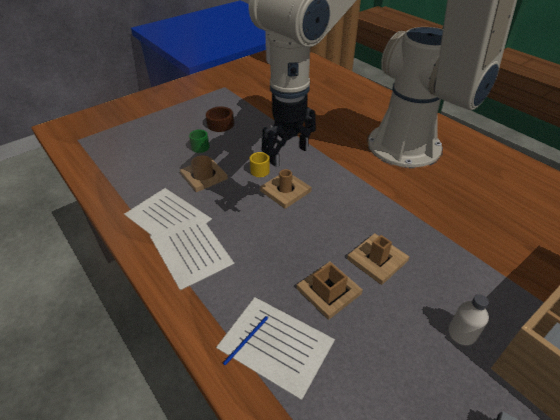

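All four tubes stand in their own pockets: (203,168), (287,182), (330,284) and (379,249). The tape roll and glue bottle are where they were, and the gripper is clear.

```bash
python3 -c "from rig import order; print(order.sign_off())"
```

```text
the job is handed in; nothing more can be done
None
```

All four tubes are seated in their matching blocks, the tape roll and glue bottle are still in place, and the job was handed in at about 18 s on the robot's clock; sign-off gave no verdict.

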